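Fill the staining caddy

ROBOT

A 6-joint arm with a two-finger parallel gripper is mounted at the origin on the work surface. World frame = base frame: x ahead of the robot, y to its left, z up, the work surface at z = 0. Lengths are in m, angles in degrees, forces in N, time in s.
With the tool pointing down it reaches from about 0.325 to 0.85 m from the base axis. Payload 15.5 kg.
Tool frame: the origin (TCP) lies midway between the tips of the shut fingers; the grasp point (between the pads) lies 19 mm behind it; z points along the fingers, y is the line along which they close (so a half turn about z gives the same grasp; the last joint's range is limited). The gripper opens to 91 mm and grips with 3 to 60 N. Pads are 32 mm wide; open, the fingers measure 118 mm over their backs; the gripper's body (76 mm by 178 mm) begins 60 mm behind the grasp point.
Start: joints at [64.2, 28.281, 77.091, -0, 74.628, -5.472], TCP at [0.217, 0.586, 0.214] pointing down, gripper open.
Joint ranges: [-166.48, 166.48], [-47.26, 123.95], [12.59, 153.08], [-70.14, 250.14], [6.76, 159.57], [-176.63, 176.63]. Speed limits (degrees/s): [108.29, 108.29, 147.25, 172.46, 172.46, 172.46].

INTERFACE

Orientations are given as a 3x3 rotation matrix whose columns are the frame's x, y, z axes.
In Python, from bench import ctrl gives the robot as it stands. The module is installed in compiled form; this text tells all that it offers. Calls block until the motion is done:
- ctrl.goto(position, orientation): joint-space move of the TCP to a pose.
- ctrl.move_l(position, vel=0.15, ori=None, contact_N=None): straight line of the TCP; ori=None keeps the orientation; vel is the mean speed in m/s. With contact_N (N) it stops when the force on the tool has changed by that much, and returns True; else False.
- ctrl.movej(angles): joint-space move.
- ctrl.command_gripper(opening): opening from 0.0 (shut) to 1.0 (fully open); the grip force is fixed at half the most; returns when the fingers have stopped.
- ctrl.sleep(seconds).
- ctrl.ik(position, orientation): joint angles nearest the present ones, or None.
- ctrl.read_camera(name): name is "scene" or "side" or "wrist"; returns the picture (384x512x3 uint8, blue, green, red); there is no depth.
- ctrl.camera_params(name): a dict with "fx", "fy", "cx", "cy" (pixels), "pose" (4x4, takes a point from camera to world coordinates); the wrist camera has in their place "T_tool_cam" (4x4, takes a point from camera to tool coordinates, whose origin is the TCP and whose axes are the flange's). Camera axes: x right, y up, looking along -z (the intrinsics and any distortion apply to the point x, -y, -z); pixel columns grow to the right and rows downward; lengths in m; the calibration is good to about 2 mm. The wrist camera is an equidistant fisheye: a pixel r from the principal point sees the ray r / f radians off the axis. A picture is of the moment at which its call begins: read the wrist's pose just before it. camera_params takes no time and is no camera call.
A pose or a line that the arm cannot do raises ctrl.MotionError and nothing moves.
- ctrl.sign_off(): hands the job in; it is judged then, once.
Readings, each from a call of its own:
- ctrl.current_t(): time.
- ctrl.current_q(): joint angles.
- ctrl.current_dq(): joint speeds.
- ctrl.current_effort(): joint torques, N m.
- ctrl.current_tool_pos(): TCP position.
- ctrl.current_eef_rot(): TCP orientation.
- ctrl.current_contact_force(): force on the tool from outside, world axes, zero at the start.
- ctrl.current_wrist_torque(): the same for the moment, N m.
- ctrl.current_grip_width(): opening from 0.0 (shut) to 1.0 (fully open).
- ctrl.current_grasp_force(): force on a finger pad.
Only numpy, scipy, OpenCV 4.12 (cv2) and the standard library are available. Lean on these libraries where they do the work, as an engineer would, in place of code of your own. Each camera call takes 0.05 s, during which the arm holds its last target. There are 200 camera calls.

TASK

Put the four white dropper bottles of the staining set into the four-pocket caddy, each standing upright and wholly on the pad of its own cap's colour. The brown bottles with the same caps are another set: leave them standing where they are. Tip no bottle over, white or brown.

Things in the scene. Friction and masses are not known exactly. Their poses are not given: they have to be found in the camera images.
- bottle_violet: loose white plastic dropper bottle with a violet screw cap and a violet band round its lower half, standing upright; white shoulder seen from above. Body 40 mm diameter and 58 mm tall, cap 22 mm diameter, whole height 88 mm, 55 to 110 g. Origin: centre of its underside; z is up the bottle
- bottle_yellow: loose white plastic dropper bottle with a yellow screw cap and a yellow band round its lower half, standing upright; white shoulder seen from above. Body 40 mm diameter and 58 mm tall, cap 22 mm diameter, whole height 88 mm, 55 to 110 g. Origin: centre of its underside; z is up the bottle
- bottle_green: loose white plastic dropper bottle with a green screw cap and a green band round its lower half, standing upright; white shoulder seen from above. Body 40 mm diameter and 58 mm tall, cap 22 mm diameter, whole height 88 mm, 55 to 110 g. Origin: centre of its underside; z is up the bottle
- bottle_red: loose white plastic dropper bottle with a red screw cap and a red band round its lower half, standing upright; white shoulder seen from above. Body 40 mm diameter and 58 mm tall, cap 22 mm diameter, whole height 88 mm, 55 to 110 g. Origin: centre of its underside; z is up the bottle
- pad_violet: fixed round violet pad, 64 mm wide, 4 mm thick, on the floor of a pocket of the caddy. Origin: centre of its underside, 4 mm above the table; a bottle stands 4 mm above the origin. x, y parallel to the caddy's walls. Caddy: fixed light-grey 2 by 2 tray, 168 mm square, walls 4 mm thick, rim 30 mm above the table, pockets 78 mm square, 82 mm between centres; the pads' order varies
- pad_yellow: fixed round yellow pad, 64 mm wide, 4 mm thick, on the floor of a pocket of the caddy. Origin: centre of its underside, 4 mm above the table; a bottle stands 4 mm above the origin. x, y parallel to the caddy's walls. Caddy: fixed light-grey 2 by 2 tray, 168 mm square, walls 4 mm thick, rim 30 mm above the table, pockets 78 mm square, 82 mm between centres; the pads' order varies
- pad_green: fixed round green pad, 64 mm wide, 4 mm thick, on the floor of a pocket of the caddy. Origin: centre of its underside, 4 mm above the table; a bottle stands 4 mm above the origin. x, y parallel to the caddy's walls. Caddy: fixed light-grey 2 by 2 tray, 168 mm square, walls 4 mm thick, rim 30 mm above the table, pockets 78 mm square, 82 mm between centres; the pads' order varies
- pad_red: fixed round red pad, 64 mm wide, 4 mm thick, on the floor of a pocket of the caddy. Origin: centre of its underside, 4 mm above the table; a bottle stands 4 mm above the origin. x, y parallel to the caddy's walls. Caddy: fixed light-grey 2 by 2 tray, 168 mm square, walls 4 mm thick, rim 30 mm above the table, pockets 78 mm square, 82 mm between centres; the pads' order varies
- brown_violet: look-alike: brown glass dropper bottle of the same shape and size as the white ones, with a violet cap and a white paper band; it does not belong in the caddy. Loose, upright; the shoulder seen from above is brown. Origin: centre of its underside. Other clutter lying among the bottles (dish, slide pack, tally counter) is under 20 mm tall
- brown_red: look-alike: brown glass dropper bottle of the same shape and size as the white ones, with a red cap and a white paper band; it does not belong in the caddy. Loose, upright; the shoulder seen from above is brown. Origin: centre of its underside. Other clutter lying among the bottles (dish, slide pack, tally counter) is under 20 mm tall
There are look-alikes about, which are no part of the job. There is more than one size of the pad_green; the one meant has the size given above.

How it is judged:
By the outcome, as a careful person would: the job done as asked, in the order asked, and still so for the second after the job is handed in, with the robot touching nothing.
It also fails if it takes over 115 s, if anything falls off the work surface, if the arm or the gripper's body presses on something with over 40 N, if the wrist force passes 120 N, or if a joint passes its speed limit or range.

## Working session

There is one attempt and no reset: what is moved stays moved. The work goes in short steps, each a Python script; the robot and the scene stay as the last script left them, time stands still between calls to the robot, and variables do not carry over. Pictures are saved under pics/ and viewed, at most 14 in all, crops included, and the job is handed in when it is done.

```bash
mkdir -p pics && python3 - <<'E'
from bench import ctrl
import cv2,numpy as np
np.set_printoptions(precision=4,suppress=True)
print(ctrl.current_t(),ctrl.current_tool_pos(),ctrl.current_eef_rot())
for n in("scene","side","wrist"):
    p=ctrl.camera_params(n);print(n,p)
    im=ctrl.read_camera(n);cv2.imwrite(f"pics/{n}0.png",im)
E
```

```text
0.0 [0.217  0.5857 0.2133] [[-0.9377  0.3474 -0.0005]
 [ 0.3474  0.9377 -0.0011]
 [ 0.0001 -0.0012 -1.    ]]
scene {'fx': 428.66284126263844, 'fy': 428.66284126263844, 'cx': 249.75119433083188, 'cy': 194.3162109649754, 'pose': array([[-0.3106, -0.6543,  0.6895,  1.3038],
       [ 0.9505, -0.2208,  0.2187,  0.2114],
       [ 0.0092,  0.7233,  0.6905,  0.7409],
       [ 0.    ,  0.    ,  0.    ,  1.    ]])}
side {'fx': 417.79344182574437, 'fy': 417.79344182574437, 'cx': 259.797519526712, 'cy': 194.37754215508375, 'pose': array([[ 0.7897,  0.4237, -0.4436,  0.1803],
       [-0.6131,  0.5708, -0.5462, -0.4888],
       [ 0.0218,  0.7033,  0.7106,  0.6882],
       [ 0.    ,  0.    ,  0.    ,  1.    ]])}
wrist {'fx': 297.3186396354542, 'fy': 297.3186396354542, 'cx': 252.40338743062674, 'cy': 194.54049283147273, 'T_tool_cam': array([[-0.0013,  0.9591,  0.283 ,  0.0805],
       [ 1.    ,  0.0011,  0.0008, -0.0001],
       [ 0.0005,  0.283 , -0.9591, -0.1691],
       [ 0.    ,  0.    ,  0.    ,  1.    ]])}
```

View pics/scene0.png

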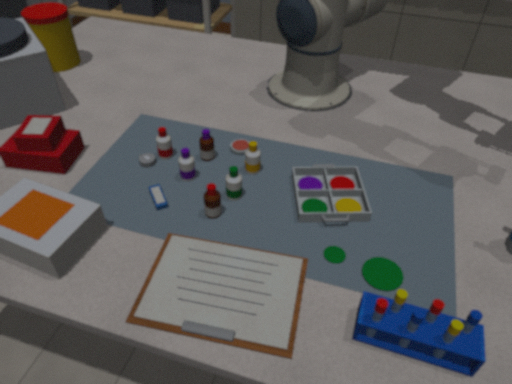

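View pics/side0.png

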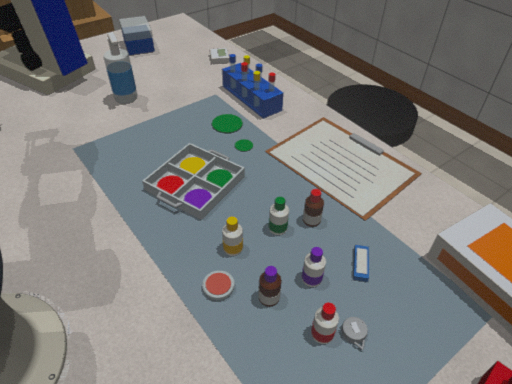

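Scene view, candidates:
- **Red caps:** white (164,140), brown (212,200).
- **Violet caps:** white (187,163), brown (206,145).
- **Yellow cap:** white (253,157).
- **Green cap:** white (234,181).
- **Green discs:** the caddy pad at (314,206). The loose discs at (335,254) and (382,273) are decoys.
- **Other pads:** violet (311,184), red (343,184), yellow (348,206).

I choose the white-shouldered bottles and the pads inside the caddy. Next I triangulate and make the check crop.

```bash
cat > h.py <<'E'
import cv2,numpy as np
from bench import ctrl
np.set_printoptions(precision=4,suppress=True)
HUE={'red':(172,8),'yellow':(18,34),'green':(50,90),'violet':(125,160)}
def mask(im,c,smin=110,vmin=50):
    h,s,v=cv2.split(cv2.cvtColor(im,cv2.COLOR_BGR2HSV));a,b=HUE[c]
    m=((h>=a)&(h<=b)) if a<b else ((h>=a)|(h<=b))
    return (m&(s>smin)&(v>vmin)).astype(np.uint8)
def blobs(im,c,amin=15,**k):
    n,l,st,ce=cv2.connectedComponentsWithStats(mask(im,c,**k),connectivity=4)
    return [(ce[i],st[i]) for i in range(1,n) if st[i][4]>=amin]
def near(im,c,seed,**k):
    return min(blobs(im,c,**k),key=lambda b:np.hypot(*(b[0]-seed)))
def ray(name,uv,T=None):
    p=ctrl.camera_params(name);x=(uv[0]-p['cx'])/p['fx'];y=(uv[1]-p['cy'])/p['fy']
    if T is None: d=np.array([x,-y,-1]);T=p['pose']
    else:
        r=np.hypot(x,y);s=np.sinc(r/np.pi);d=np.array([x*s,-y*s,-np.cos(r)])
    d=T[:3,:3]@d;return T[:3,3],d/np.linalg.norm(d)
def tri(rs):
    A=np.zeros((3,3));b=np.zeros(3)
    for o,d in rs: P=np.eye(3)-np.outer(d,d);A+=P;b+=P@o
    x=np.linalg.solve(A,b);return x,max(np.linalg.norm((np.eye(3)-np.outer(d,d))@(x-o)) for o,d in rs)
def wT():
    T=np.eye(4);T[:3,:3]=ctrl.current_eef_rot();T[:3,3]=ctrl.current_tool_pos()
    return T@ctrl.camera_params('wrist')['T_tool_cam']
def at_z(r,z): o,d=r;return o+d*(z-o[2])/d[2]
E
python3 - <<'E'
from h import *
a=cv2.imread('pics/scene0.png');b=cv2.imread('pics/side0.png')
S={'red':((164,132),(328,311)),'violet':((185,154),(316,254)),'yellow':((253,147),(232,224)),'green':((234,171),(280,203)),
'Bred':((211,189),(316,194)),'Bviolet':((206,134),(270,272)),
'Pred':((343,184),(171,184)),'Pviolet':((311,184),(198,198)),'Pyellow':((348,206),(193,164)),'Pgreen':((314,206),(219,177))}
for k,(s,t) in S.items():
    c=k.lstrip('BP')
    p,q=near(a,c,s),near(b,c,t)
    print(k,p[0],p[1][2:],q[0],q[1][2:],*tri([ray('scene',p[0]),ray('side',q[0])]))
crop=cv2.resize(a[115:225,135:380],None,fx=3,fy=3,interpolation=cv2.INTER_CUBIC)
cv2.imwrite('pics/crop.png',crop)
E
```

```text
red [161.8167 131.    ] [ 8  9 60] [328.1604 310.6203] [ 14  18 187] [ 0.487  -0.2942  0.0785] 0.0009035454428406196
violet [184.875  152.1875] [ 8 10 64] [316.1714 253.7143] [ 12  15 140] [ 0.5499 -0.1993  0.0783] 0.0008052740114646791
yellow [252.4507 145.6761] [ 8 11 71] [231.8015 223.3971] [ 11  14 136] [ 0.4698 -0.0484  0.0776] 0.0009312302868436518
green [233.18 169.4 ] [ 8  9 50] [279.5    202.3776] [10 13 98] [ 0.5769 -0.0623  0.0809] 0.0012079784653536935
Bred [211.1491 189.6667] [ 11  14 114] [315.3481 195.4593] [ 12  15 135] [ 0.653  -0.0879  0.0751] 0.0007641306988997201
Bviolet [205.5362 133.8406] [ 8 11 69] [270.3455 273.503 ] [ 13  16 165] [ 0.4583 -0.1814  0.0759] 0.0005605878975717459
Pred [341.418  182.6797] [ 24  13 256] [170.0455 183.2939] [ 27  18 330] [0.4581 0.1876 0.0091] 0.000644013680014087
Pviolet [309.6329 183.0759] [ 23  12 237] [197.4294 197.0346] [ 28  19 347] [0.4854 0.1111 0.0092] 0.0004400096635662141
Pyellow [347.3093 205.1168] [ 26  14 291] [192.11   164.0481] [ 25  17 291] [0.5346 0.2145 0.0098] 0.0003416645168621379
Pgreen [313.8876 205.6554] [ 25  13 267] [219.2088 176.7205] [ 25  18 297] [0.5624 0.138  0.0095] 0.000769763815760934
```

View pics/crop.png

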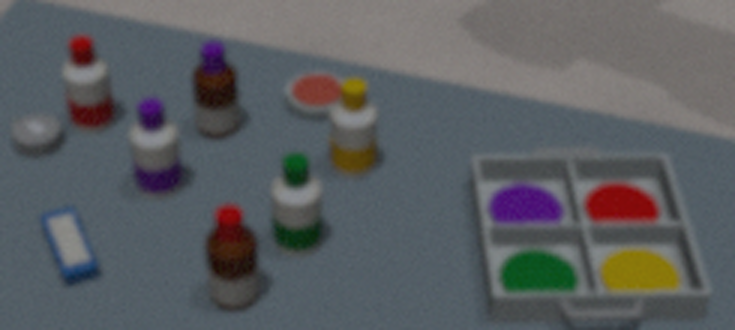

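View pics/wrist0.png

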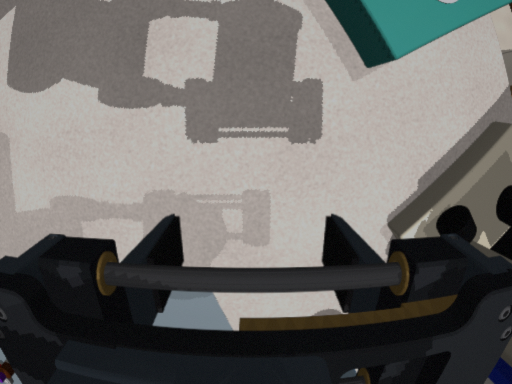

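The crop confirms it. The white-shouldered bottles are red (82,85), violet (155,150), yellow (353,130) and green (297,205), and the brown ones are at (215,90) and (230,260). The pads sit inside the caddy at the right. Heights match the text: caps about 0.078, pad tops about 0.009. Next I refine with wrist views on the way in.

```bash
cat >> h.py <<'E'
def R(phi):
    c,s=np.cos(np.radians(phi)),np.sin(np.radians(phi));return np.array([[-s,c,0],[c,s,0],[0,0,-1.]])
E
python3 - <<'E'
from h import *
import json
V={}
K={'red':(.487,-.2942,.0785),'violet':(.5499,-.1993,.0783),'yellow':(.4698,-.0484,.0776),'green':(.5769,-.0623,.0809),
'Pred':(.4581,.1876,.008),'Pviolet':(.4854,.1111,.008),'Pyellow':(.5346,.2145,.008),'Pgreen':(.5624,.138,.008)}
ctrl.move_l([.45,.40,.27],vel=.3,ori=R(75))
for i,p in enumerate([(.66,.24,.30),(.66,.10,.30),(.66,-.10,.30),(.66,-.22,.30)]):
    ctrl.move_l(p,vel=.3,ori=R(90)); ctrl.sleep(.2)
    T=wT();im=ctrl.read_camera('wrist');cv2.imwrite(f'pics/w{i}.png',im)
    for k,g in K.items():
        best=None
        for ce,st in blobs(im,k.lstrip('P'),amin=60,smin=90):
            if ce[1]>215: continue
            r=ray('wrist',ce,T);e=np.linalg.norm(at_z(r,g[2])-g)
            if e<.02 and (best is None or e<best[0]): best=(e,r,ce,st[4])
        if best: V.setdefault(k,[]).append(best[1]);print(i,k,best[2],best[3],at_z(best[1],g[2]))
for k,r in V.items():
    if len(r)>1: print(k,*tri(r))
print(ctrl.current_t())
c=[cv2.imread(f'pics/w{i}.png') for i in (1,2)]
cv2.imwrite('pics/ww.png',cv2.resize(np.hstack([x[:230] for x in c]),(800,180)))
E
```

```text
0 yellow [59.8155 51.1505] 206 [ 0.4696 -0.0485  0.0776]
0 green [ 51.5678 121.7712] 118 [ 0.5775 -0.0653  0.0809]
0 Pred [217.8573  34.4232] 1198 [0.4588 0.1879 0.008 ]
0 Pviolet [169.4368  53.8114] 1124 [0.4857 0.1114 0.008 ]
0 Pyellow [235.4136  81.5648] 1296 [0.5353 0.2149 0.008 ]
0 Pgreen [186.3827 100.3065] 1181 [0.5623 0.1384 0.008 ]
1 red [12.8528 73.362 ] 163 [ 0.4867 -0.2935  0.0785]
1 violet [ 54.026  102.4375] 192 [ 0.5491 -0.2     0.0783]
1 yellow [142.0203  35.1667] 246 [ 0.4695 -0.049   0.0776]
1 green [131.6854 112.8202] 178 [ 0.5778 -0.0636  0.0809]
1 Pred [307.8295  35.078 ] 1167 [0.4589 0.1862 0.008 ]
1 Pviolet [258.4084  49.8914] 1234 [0.486  0.1099 0.008 ]
1 Pyellow [324.8904  83.2251] 1204 [0.5354 0.2131 0.008 ]
1 Pgreen [275.9896  98.588 ] 1255 [0.5625 0.1368 0.008 ]
2 red [111.8465  51.0439] 228 [ 0.4868 -0.2944  0.0785]
2 violet [175.3628  88.5885] 226 [ 0.5492 -0.2005  0.0783]
2 yellow [290.5657  29.008 ] 251 [ 0.47   -0.0492  0.0776]
2 green [280.3147 108.2843] 197 [ 0.5779 -0.0629  0.0809]
2 Pred [419.8557  49.6646] 790 [0.4588 0.1855 0.008 ]
2 Pviolet [38
[... 344 characters left out ...]
7579 112.5316] 190 [ 0.5783 -0.0627  0.0809]
3 Pred [470.9794  61.3471] 533 [0.4581 0.1861 0.008 ]
3 Pviolet [440.0433  68.291 ] 670 [0.4854 0.109  0.008 ]
3 Pyellow [480.3857 103.2008] 503 [0.5349 0.2134 0.008 ]
3 Pgreen [450.5565 112.2145] 620 [0.5617 0.1362 0.008 ]
yellow [ 0.4695 -0.0492  0.0766] 0.0003080806677033705
green [ 0.5779 -0.0632  0.0829] 0.0005382099735275244
Pred [0.4581 0.1872 0.006 ] 0.0007332708768046129
Pviolet [0.4852 0.1102 0.0052] 0.0007131894941916889
Pyellow [0.535  0.2143 0.0061] 0.0007272114226201398
Pgreen [0.5621 0.1373 0.0052] 0.0009139756514363026
red [ 0.4864 -0.2952  0.0768] 0.00012177016480661086
violet [ 0.5492 -0.2008  0.0773] 0.00019759754597482594
5.325
```

View pics/ww.png

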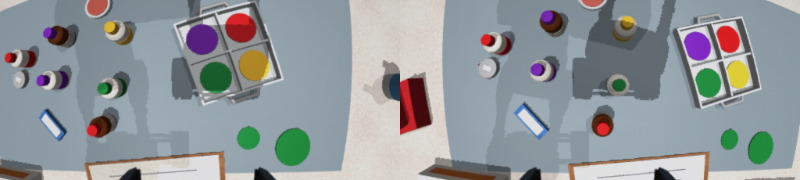

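The wrist views at 0.3 m agree within 2 mm: white shoulders at red (22,58), violet (45,80), yellow (117,32) and green (110,88), caddy at (225,55). I move the red bottle first and then check it.

```bash
cat > pp.py <<'E'
from h import *
B={'red':(.4867,-.2945),'violet':(.5493,-.2004),'yellow':(.4697,-.0490),'green':(.5779,-.0632)}
P={'red':(.4585,.1868),'violet':(.4855,.1102),'yellow':(.5351,.2138),'green':(.5623,.1370)}
def pp(c,phi=75,zt=.16):
    (x,y),(u,v)=B[c],P[c]
    p=ctrl.current_tool_pos();ctrl.move_l([p[0],p[1],max(zt,p[2])],vel=.2)
    ctrl.move_l([x,y,zt],vel=.3,ori=R(phi)); ctrl.command_gripper(.76)
    if ctrl.move_l([x,y,.027],vel=.12,contact_N=8): raise SystemExit(f'contact going down {ctrl.current_tool_pos()}')
    ctrl.command_gripper(.2);w=ctrl.current_grip_width();f=ctrl.current_grasp_force()
    print(c,'grip',w*.091,f)
    if abs(w*.091-.04)>.006: raise SystemExit('bad grip')
    ctrl.move_l([x,y,zt],vel=.15)
    ctrl.move_l([u,v,zt],vel=.25,ori=R(109.5)); print('held',ctrl.current_grip_width()*.091)
    ctrl.move_l([u,v,.045],vel=.12)
    print('touch',ctrl.move_l([u,v,.033],vel=.03,contact_N=4),ctrl.current_tool_pos())
    ctrl.command_gripper(.66);ctrl.sleep(.2)
    ctrl.move_l([u,v,zt],vel=.15);print('t',ctrl.current_t())
E
python3 - <<'E'
from pp import *
pp('red')
a=ctrl.read_camera('scene');b=ctrl.read_camera('side')
cv2.imwrite('pics/r1.png',np.hstack([cv2.resize(a[110:250,130:400],None,fx=1.48,fy=1.48),cv2.resize(b[130:350,120:400],(400,207))]))
E
```

```text
red grip 0.03944725698806442 30.00054806470871
held 0.03925486124665943
touch True [0.4587 0.1869 0.0345]
t 15.1667
```

View pics/r1.png

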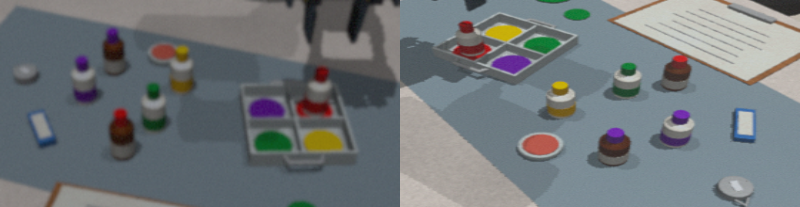

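The red bottle stands upright on the red pad: (318,95) in the left half of the picture, (467,40) in the right. The other bottles are undisturbed, so I carry on with the remaining three.

```bash
python3 - <<'E'
from pp import *
pp('violet',79);pp('yellow',80);pp('green',71)
p=ctrl.current_tool_pos();ctrl.move_l([.66,.12,.30],vel=.3,ori=R(90));ctrl.sleep(.3)
T=wT();w=ctrl.read_camera('wrist')
a=ctrl.read_camera('scene');b=ctrl.read_camera('side')
for c in P:
    for ce,st in blobs(w,c,amin=60,smin=90):
        q=at_z(ray('wrist',ce,T),.086)
        if ce[1]<215 and np.hypot(*(q[:2]-P[c]))<.02: print(c,st[4],q[:2]-P[c])
cv2.imwrite('pics/r2.png',np.hstack([cv2.resize(a[110:250,130:400],(400,207)),cv2.resize(b[130:350,120:400],(400,207))]))
cv2.imwrite('pics/w9.png',w)
E
```

```text
violet grip 0.0394727832063501 30.000642836093903
held 0.039346196910812696
touch True [0.4857 0.1102 0.0345]
t 24.825
yellow grip 0.03952972725611225 30.00073492527008
held 0.039298077170417396
touch True [0.5354 0.2138 0.0346]
t 33.4083
green grip 0.03920656737681609 30.00055968761444
held 0.03953356754370131
touch True [0.5625 0.1371 0.0345]
t 42.1083
red 249 [0.001 0.   ]
violet 238 [ 0.0003 -0.    ]
yellow 258 [ 0.0004 -0.0001]
green 546 [ 0.0058 -0.0051]
green 207 [-0.0001  0.    ]
```

View pics/r2.png

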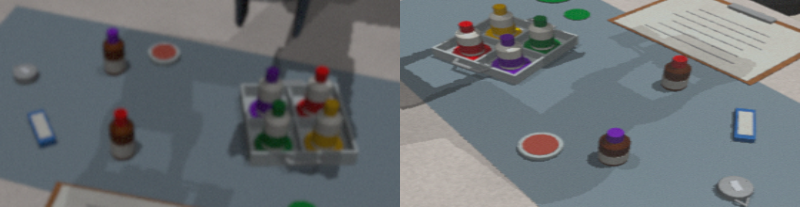

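View pics/w9.png

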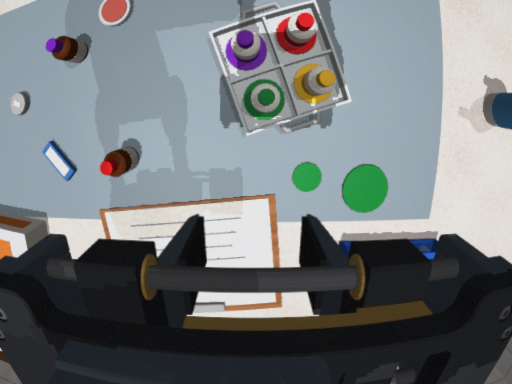

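All four bottles stand upright on their own pads: violet (245,40), red (303,25), green (264,97) and yellow (325,78) in the wrist view, with caps within about 1 mm of the pad centres. Both brown bottles are standing at their old places.

```bash
python3 -c "
from bench import ctrl
print(ctrl.sign_off())"
```

```text
the job is handed in; nothing more can be done
None
```

The four white bottles stand upright on the caddy pads of their own cap colours, the brown ones were left standing untouched, and the job was handed in after about 43 s of the 115 s allowed.

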